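# Set out the block-carving place on the bench board

## Robot

A 6-joint arm with a two-finger parallel gripper is mounted at the origin on a cart in front of the work surface, level with it; the furniture and walls round the work are solid. World frame = base frame: x ahead of the robot, y to its left, z up, the work surface at z = 0. Lengths are in m, angles in degrees, forces in N, time in s.
With the tool pointing down it reaches from about 0.25 to 0.775 m from the base axis. Payload 8.9 kg.
Tool frame: the origin (TCP) lies on the mounting face of the last link; the fingertips stand 173 mm ahead of it and the grasp point (between the pads) lies 155 mm ahead of it; z points along the fingers, y is the line along which they close (so a half turn about z gives the same grasp; the last joint's range is limited). The gripper opens to 85 mm and grips with 20 to 120 N. Pads are 22 mm wide; open, the fingers measure 114 mm over their backs; the gripper's body (76 mm by 85 mm) begins 54 mm behind the grasp point. The pads swing forward as they close: fully open they stand 13 mm farther back than shut.
Start: joints at [-77.596, 16.656, -8.789, 64.555, 0, 82.019], TCP at [0.183, -0.492, 0.405] pointing down, gripper open.
Joint ranges: [-144.48, 144.48], [-52.06, 99.96], [-74.48, 78.29], [-112.23, 115.85], [-86.99, 84.42], [-180, 180]. Speed limits (degrees/s): [127.2, 127.2, 159.86, 180, 180, 180].

## Interface

Orientations are given as [roll, pitch, yaw] about the fixed x, y, z axes, in that order (R = Rz(yaw) Ry(pitch) Rx(roll)).
In Python, from plant import env, cams gives the robot as it stands.
- The arm moves only by the shell command python3 -m pendant 'ROWS' [OPENING] [FORCE]. ROWS is JSON, a list of rows, each an object of numbers: "x", "y", "z": the shift along the tool's x, y, z in mm; "wx", "wy", "wz": the turn, a rotation vector about the tool's x, y, z in degrees. In form: [{"x": .., "y": .., "z": .., "wx": .., "wy": .., "wz": ..}, ...]. A call has 1 to 12 rows; each row is the pose to reach, as a shift and turn from the pose commanded when the call began, along the tool's axes at that moment; what a row does not reach only later rows make up. A row lasts 1/8 s, in which the tool goes at most 62.5 mm and 10.7 degrees, less where a joint would pass 70% of its speed; a pose out of reach is approached as far as the arm can. A call with a gripper value outside its range is refused whole. OPENING is the closure, from -1 (fully open) to 1 (shut), so that 0 is half open, set as the call begins (- or left out, the last holds). The fingers move at their own pace and stop on an object; FORCE is the grip in N (left out, the last holds). Time passes only in rows, so rows that repeat a pose let the fingers close. It gives the time, the measured TCP pose, the force, the opening and the grip force at its end, in the units of the state.
- env.read_state(): the state, without advancing time (a new reading comes with each control period).
- cams.camera(name): name is "side" or "top" or "wrist"; returns the picture (420x560x3 uint8, red, green, blue); there is no depth.
- cams.camera_model(name): a dict with "intrinsics" (3x3 intrinsics, pixels), "origin" and "attitude" of the camera in the world; the wrist camera has in their place "mount" (4x4, takes a point from camera to tool coordinates, whose origin is the TCP and whose axes are the flange's). Camera axes: x right, y down, z forward; pixel columns grow to the right and rows downward; lengths in m; the calibration is good to about 2 mm. A picture is of the moment at which its call begins: read the wrist's pose just before it. camera_model takes no time and is no camera call.
- env.job_done(): hands the job in; it is judged then, once.
The state is a dict: "time_s": time; "qpos": joint angles; "joint_vel": joint speeds; "joint_torque": joint torques, N m; "tool_pos": TCP position; "tcp_rot": TCP orientation; "ft_force": force on the tool from outside, world axes, zero at the start; "ft_torque": the same for the moment, N m; "finger_gap": finger opening in m; "gripper_force": force on a finger pad.
Only numpy, scipy, OpenCV 4.12 (cv2) and the standard library are available. Lean on these libraries where they do the work, as an engineer would, in place of code of your own. Each camera call takes 0.05 s, during which the arm holds its last target. There are 200 camera calls.

## Task

Set out the carving place on the wooden bench board: lay the small carved tile flat in the middle of the board's surface in front of its fence, its long sides at right angles to the fence, and put the eraser on top of the tile, at its centre. On the board, level with the tile and parallel to its long sides, lay the whetstone to the left of the tile and the loose gouge to the right of it with its cutting edge towards the fence, each with a gap of about 35 mm to the tile (left and right as you face the fence). Leave everything else where it is.

Things in the scene. Friction and masses are not known exactly. Their poses are not given: they have to be found in the camera images.
- bench_board: Bench board, fixed: brown wood with a darker fence along its far edge. Origin at table height under the middle of the clear surface in front of the fence; x points to the fence, y left as one faces it, z up. Board top 15 mm above the table; clear surface x -85 to +85, y -125 to +125 mm. Fence at x 85 to 105 mm, 18 mm above the board's top. Its place and yaw vary.
- tile: The small carving tile, loose (not the bigger one at the table's left end): pale wood with carved rings, 66 x 92 x 8 mm (x, y, z), long sides along y. Axes: origin at the centre of the underside, z up. It can be picked up across the 66 mm width by the fingertips. Either way round will do on the board.
- whetstone: The whetstone, loose: a plain bar, beige upper half and grey lower half, 40 x 110 x 17 mm (x, y, z), long along y. Axes: origin at the centre of the underside, z up. Grasp across the 40 mm width. Either way round will do.
- gouge: The loose gouge lying alone on the table (not those in the card box): brown wooden handle, black ferrule, steel blade; 22 x 135 x 18 mm (x, y, z), cutting edge at the -y end, butt at +y. Origin half way along its length, at its underside, z up. Handle y -24 to +68 mm, up to 22 mm wide; grasp across it at the origin. Level with the tile means origin beside the tile's centre, 79 mm away.
- gouge_edge (a point): The gouge's cutting edge: on its centre line, 67 mm from the gouge's origin towards -y, 8 mm up.
- eraser: The eraser, loose: small block in a blue card sleeve with a white end, lying within reach (not the one at the far left back of the table), 23 x 44 x 12 mm (x, y, z). Axes: origin at the centre of the underside, z up. Grasp across the 23 mm width. Any yaw will do on the tile.
- ink_tube: Bystander, loose: yellow tube of ink with black cap (the nearer of two), 33 x 104 x 22 mm, at the far left. Axes: origin at the centre of the underside, z up.
- ink_tin: Bystander, loose: round tin of ink with pale lid and red side, 62 mm across, 37 mm high, behind the board to the left. Axes: origin at the centre of the underside, z up.
- tape_roll: Bystander, loose: roll of masking tape lying flat, 92 mm across, 24 mm high, at the right side. Axes: origin at the centre of the underside, z up.
- offcut: Bystander, loose: small eight-sided offcut of pale wood, 24 x 29 x 15 mm, behind the board. Axes: origin at the centre of the underside, z up.

How it is judged (in metres and radians):
At the end, for the whole second after the job is handed in: Tile flat mid-board (15 mm); eraser flat on tile centre (15 mm); whetstone left, gouge right of the tile on the board, edge to the fence: gap 35 +- 15 mm, level with the tile within 15 mm. Tile square to the fence, others parallel to it (0.17 rad). All released, at rest (x of tile in the frame of bench_board between -0.015 and 0.015 m and y of tile in the frame of bench_board between -0.015 and 0.015 m and z of tile in the frame of bench_board between 0.012 and 0.018 m and angle between the y axis of tile and the x axis of bench_board, either way round below 0.17 rad and angle between each of tile, whetstone, eraser's own z axis and vertical below 0.1 rad and y of whetstone in the frame of bench_board above 0.04 m and horizontal distance between whetstone and tile between 0.073 and 0.103 m and y of whetstone in the frame of tile between -0.015 and 0.015 m and z of whetstone in the frame of bench_board between 0.012 and 0.018 m and angle between the y axis of each of whetstone, gouge and the y axis of tile, either way round below 0.17 rad and y of gouge in the frame of bench_board below -0.04 m and horizontal distance between gouge and tile between 0.064 and 0.094 m and y of gouge in the frame of tile between -0.015 and 0.015 m and z of gouge in the frame of bench_board between 0.01 and 0.036 m and x of gouge_edge in the frame of bench_board above 0.02 m and horizontal distance between eraser and tile below 0.015 m and z of eraser in the frame of tile between 0.005 and 0.011 m and linear speed of each of tile, whetstone, gouge, eraser below 0.01 m/s); the robot touches nothing.
It fails at once if the tube of ink is moved more than 25 mm (distance of ink_tube from where it was at the start of the episode above 0.025 m).
It fails at once if the ink tin is moved more than 25 mm (distance of ink_tin from where it was at the start of the episode above 0.025 m).
It fails at once if the roll of tape is moved more than 25 mm (distance of tape_roll from where it was at the start of the episode above 0.025 m).
It fails at once if the wood offcut is moved more than 25 mm (distance of offcut from where it was at the start of the episode above 0.025 m).
It also fails if it takes over 104 s, if anything falls off the work surface, if the arm or the gripper's body presses on something with over 40 N, if the wrist force passes 120 N, or if a joint passes its speed limit or range.

## Working session

There is one attempt and no reset: what is moved stays moved. The work goes in short steps, Python scripts to look and compute and a shell command to move; the robot and the scene stay as the last step left them, time stands still between calls to the robot, and variables do not carry over. Pictures are saved under pics/ and viewed, at most 14 in all, crops included, and the job is handed in when it is done.

```bash
ls; mkdir -p pics; python3 - <<'E'
from plant import env, cams
import cv2
print(env.read_state())
for n in ["top","side"]:
    print(n,cams.camera_model(n))
    cv2.imwrite(f"pics/{n}0.png",cams.camera(n)[:,:,::-1])
print(cams.camera_model("wrist"))
E
```

```text
pics
{'time_s': 0.0, 'qpos': array([-7.75947910e+01,  1.66865537e+01, -8.83240860e+00,  6.45567264e+01,
        4.19324497e-04,  8.20192121e+01]), 'joint_vel': array([-0.0185724 , -0.04816822,  0.04414423,  0.15726311,  0.00451529,
       -0.05839814]), 'joint_torque': array([-2.28569725e-04, -5.37142968e+01,  3.31370080e+01,  1.60009833e-02,
        3.20228298e-05, -5.52937323e-06]), 'tool_pos': array([ 0.18283776, -0.49188099,  0.40414498]), 'tcp_rot': array([-1.79925103e+02, -1.09239491e-02,  2.03859894e+01]), 'ft_force': array([-0.73113937, -0.13556264,  0.13181848]), 'ft_torque': array([ 0.03439837, -0.00971641, -0.03413985]), 'gripper_force': 0.0, 'finger_gap': 0.08540737900051489}
top {'intrinsics': array([[420.20496866,   0.        , 287.00907105],
       [  0.        , 420.20496866, 204.69618382],
       [  0.        ,   0.        ,   1.        ]]), 'origin': array([ 0.41380277, -0.03558086,  1.17580388]), 'attitude': array([-171.23806859,   -1.04695978,  -89.99322053])}
side {'intrinsics': array([[407.53843015,   0.        , 284.32707267],
       [  0.        , 407.53843015, 207.23678709],
       [  0.        ,   0.        ,   1.        ]]), 'origin': array([ 0.28929427, -1.32465156,  0.63395442]), 'attitude': array([-114.10234142,    0.43303912,  -13.2313386 ])}
{'intrinsics': array([[293.19833411,   0.        , 275.56869286],
       [  0.        , 293.19833411, 211.72063283],
       [  0.        ,   0.        ,   1.        ]]), 'mount': array([[-2.60390520e-04, -9.48265079e-01, -3.17479561e-01,
         8.11208058e-02],
       [ 9.99999657e-01, -4.96578179e-04,  6.63026355e-04,
        -9.41871946e-04],
       [-7.86378161e-04, -3.17479279e-01,  9.48264883e-01,
         2.98978791e-02],
       [ 0.00000000e+00,  0.00000000e+00,  0.00000000e+00,
         1.00000000e+00]])}
```

View pics/top0.png

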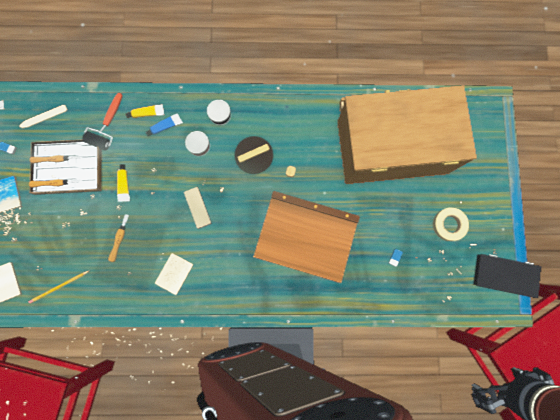

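View pics/side0.png

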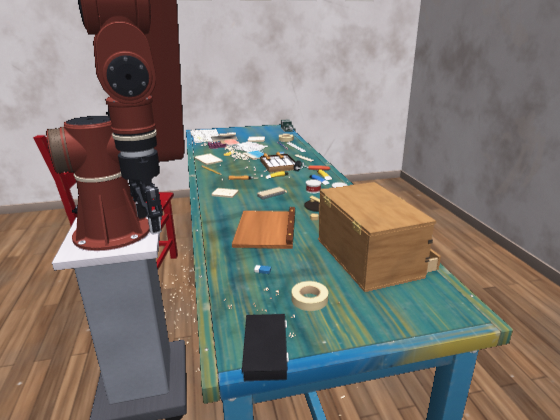

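The top view shows the board at about (306,236), its fence on the upper edge. The tile is at (174,273), the whetstone at (197,207), the gouge at (119,238) with its blade up, and the eraser at (396,257). The side view agrees with this. Next I'll measure by colour and contour.

```bash
cat > h.py <<'E'
import numpy as np, cv2
from scipy.spatial.transform import Rotation as R
from plant import env, cams
def rot(a): return R.from_euler('xyz',a,degrees=True).as_matrix()
def cam(name, st=None):
    m=cams.camera_model(name); K=m["intrinsics"]
    if name=="wrist":
        T=np.eye(4); T[:3,:3]=rot(st["tcp_rot"]); T[:3,3]=st["tool_pos"]; T=T@m["mount"]
        return K,T[:3,:3],T[:3,3]
    return K,rot(m["attitude"]),m["origin"]
def cast(C,uv,z):
    K,Rm,o=C; uv=np.atleast_2d(uv).astype(float)
    d=np.c_[uv,np.ones(len(uv))]@np.linalg.inv(K).T@Rm.T
    return (o+d*((z-o[2])/d[:,2])[:,None])
def shot(name,fn=None):
    st=env.read_state(); im=cams.camera(name)[:,:,::-1].copy()
    if fn: cv2.imwrite("pics/"+fn,im)
    return im,cam(name,st),st
def rect(C,mask_pts,z):
    """min-area rectangle of pixels cast on plane z: centre, sides mm, yaw of long side (deg, mod 180)"""
    p=cast(C,mask_pts,z)[:,:2]*1000
    c,(w,h),a=cv2.minAreaRect(p.astype(np.float32))
    if h>w: a+=90; w,h=h,w
    return np.round(c,1),round(w,1),round(h,1),round((a+90)%180-90,1)
E
python3 - <<'E'
from h import *
im,C,_=shot("top")
hsv=cv2.cvtColor(im,cv2.COLOR_BGR2HSV)
for n,(u,v) in dict(tile=(174,273),whet=(197,207),gouge=(116,248),ferrule=(123,229),blade=(126,219),eraser=(397,257),board=(306,240),fence=(316,207),table=(220,270)).items(): print(n,hsv[v,u])
def comp(mask,seed):
    n,l=cv2.connectedComponents(mask.astype(np.uint8)); ids=l[seed[1]-3:seed[1]+4,seed[0]-3:seed[0]+4]; ids=ids[ids>0]
    i=np.bincount(ids).argmax(); ys,xs=np.where(l==i); return np.c_[xs,ys]
H,S,V=[hsv[...,i].astype(int) for i in range(3)]
nt=~((H>35)&(H<125)&(S>60))   # not table
for n,s,z in [("tile",(174,273),.008),("whet",(197,207),.017),("gouge",(116,248),.012),("board",(306,240),.015)]:
    p=comp(nt,s); print(n,len(p),rect(C,p,z))
p=comp(((H>95)&(H<125)&(S>120))|((S<60)&(V>170)),(397,257)); print("eraser",len(p),rect(C,p,.012), cast(C,(396,257),.01))
c=im[180:310,90:420]; cv2.imwrite("pics/crop.png",cv2.resize(c,None,fx=2.4,fy=2.4,interpolation=cv2.INTER_CUBIC))
E
```

```text
tile [ 25  30 242]
whet [ 26  45 223]
gouge [ 18 147 214]
ferrule [19 57 99]
blade [ 90   5 235]
eraser [101 171 206]
board [ 15 153 210]
fence [ 17 147 220]
table [ 80  82 158]
tile 134173 (array([619.3, -53. ]), 1699.3, 1208.5, -89.3)
whet 644 (array([584.6, 193.6]), 114.2, 44.2, 21.8)
gouge 134173 (array([618.6, -53. ]), 1693.4, 1204.3, -89.3)
board 7082 (array([521.5, -62.4]), 581.5, 233.3, 80.0)
eraser 145 (array([ 447.6, -356.7]), 46.2, 25.1, -25.2) [[ 0.44792908 -0.3585944   0.01      ]]
```

View pics/crop.png

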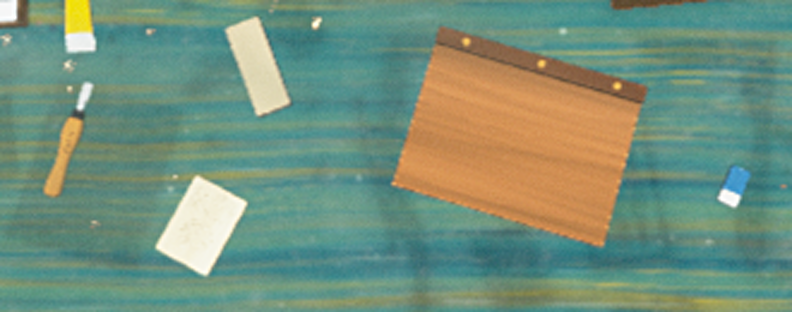

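The crop shows four objects cleanly. The gouge runs from its blade (86,84) to its butt (52,194). The tile is at (201,226) and the whetstone at (258,66). The board's front corners are (393,184) and (604,245), with the fence line from (433,45) to (640,103). I'll refine with region-limited masks.

```bash
cat >> h.py <<'E'
def blob(mask,roi):
    x0,y0,x1,y1=roi; m=np.zeros(mask.shape,np.uint8); m[y0:y1,x0:x1]=mask[y0:y1,x0:x1]
    m=cv2.morphologyEx(m,cv2.MORPH_OPEN,np.ones((2,2),np.uint8))
    n,l,s,_=cv2.connectedComponentsWithStats(m)
    ys,xs=np.where(l==1+s[1:,4].argmax()); return np.c_[xs,ys]
E
python3 - <<'E'
from h import *
im,C,_=shot("top")
hsv=cv2.cvtColor(im,cv2.COLOR_BGR2HSV);H,S,V=[hsv[...,i].astype(int) for i in range(3)]
p=blob((H<40)&(S<60)&(V>200),(145,245,205,305)); print("tile",len(p),rect(C,p,.008))
p=blob(((H<25)&(S>80)&(V>90))|((S<40)&(V>150))|(V<70),(104,210,136,268)); print("gouge",len(p),rect(C,p,.012), p[p[:,1]>262].mean(0) if (p[:,1]>262).any() else p[:,1].max())
p=blob((H<22)&(S>110)&(V>150),(245,180,370,300)); print("boardtop",len(p),rect(C,p,.015))
# fence front edge / board front edge: line fits on crop points
q=np.array([(393,184),(604,245),(433,45),(640,103)])/2.4+(90,180)
print(cast(C,q,.015)*1000)
E
```

```text
tile 860 (array([400.5, 250. ]), 93.2, 67.4, -27.8)
gouge 225 (array([477.6, 409.2]), 91.5, 21.1, -15.2) 262
boardtop 5522 (array([ 492.7, -110.3]), 249.3, 169.6, 73.6)
[[ 448.43471619   34.33238786   15.        ]
 [ 379.83268745 -205.75260042   15.        ]
 [ 609.45469771  -10.31116378   15.        ]
 [ 541.96484487 -250.84147113   15.        ]]
```

```bash
cat >> h.py <<'E'
def go(x,y,z,yaw):
    "mm, deg: shift and turn in tool axes from where it stands to TCP (x,y,z), pointing down"
    st=env.read_state(); Rm=rot(st["tcp_rot"]); Rt=rot([180,0,yaw])
    w=R.from_matrix(Rm.T@Rt).as_rotvec(degrees=True)
    d=Rm.T@(np.array([x,y,z])-1000*st["tool_pos"])
    print("t",st["time_s"],"d",np.round(d,1),"w",np.round(w,1))
E
python3 -c "
from h import *
go(360,120,200,-27.8)
im,C,_=shot('top'); print(cast(C,(np.array([88,84])/2.4+(90,180)),.008))"; python3 -m pendant --help | head -20
```

```text
t 0.2 d [ 379.2 -511.8  204.8] w [-0.   0.  48.2]
[[0.56351066 0.38928543 0.008     ]]invalid input: not JSON, or not a number
```

```bash
python3 -m pendant '[{"x":40,"y":-53,"z":10,"wz":6},{"x":379,"y":-512,"z":150,"wz":48},{"x":379,"y":-512,"z":150,"wz":48},{"x":379,"y":-512,"z":150,"wz":48},{"x":379,"y":-512,"z":150,"wz":48},{"x":379,"y":-512,"z":150,"wz":48},{"x":379,"y":-512,"z":150,"wz":48},{"x":379,"y":-512,"z":150,"wz":48},{"x":379,"y":-512,"z":150,"wz":48},{"x":379,"y":-512,"z":150,"wz":48},{"x":379,"y":-512,"z":205,"wz":48},{"x":379,"y":-512,"z":205,"wz":48}]' 1 40; python3 -c "
from h import *
go(360,120,178,-27.8)"
```

```text
t 0.25 d [ 379.2 -511.8  226.8] w [-0.   0.  48.2]schema error: expected keys x, y, z, wx, wy, wz
```

```bash
python3 -m pendant '[{"x":40,"y":-53,"z":10,"wx":0,"wy":0,"wz":6},{"x":379,"y":-512,"z":150,"wx":0,"wy":0,"wz":48},{"x":379,"y":-512,"z":150,"wx":0,"wy":0,"wz":48},{"x":379,"y":-512,"z":150,"wx":0,"wy":0,"wz":48},{"x":379,"y":-512,"z":150,"wx":0,"wy":0,"wz":48},{"x":379,"y":-512,"z":150,"wx":0,"wy":0,"wz":48},{"x":379,"y":-512,"z":150,"wx":0,"wy":0,"wz":48},{"x":379,"y":-512,"z":150,"wx":0,"wy":0,"wz":48},{"x":379,"y":-512,"z":150,"wx":0,"wy":0,"wz":48},{"x":379,"y":-512,"z":150,"wx":0,"wy":0,"wz":48},{"x":379,"y":-512,"z":205,"wx":0,"wy":0,"wz":48},{"x":379,"y":-512,"z":205,"wx":0,"wy":0,"wz":48}]' 1 40; python3 -c "
from h import *
go(360,120,178,-27.8)"
```

```text
time_s: 1.75
tool_pos: [0.2869, -0.0481, 0.2325]
tcp_rot: [-177.5, 0.0, -25.3]
ft_force: [0.4, -0.1, 0.1]
finger_gap: 0.0001
gripper_force: 0.0
t 1.75 d [  -5.8 -180.6   62.6] w [-2.5  0.1  2.5]
```

```bash
python3 -m pendant '[{"x":0,"y":0,"z":0,"wx":0,"wy":0,"wz":0},{"x":0,"y":0,"z":0,"wx":0,"wy":0,"wz":0}]'; python3 -c "
from h import *
go(360,120,185,-27.8)"
```

```text
time_s: 2.0
tool_pos: [0.2874, -0.0481, 0.2335]
tcp_rot: [-177.4, 0.0, -25.3]
ft_force: [-0.0, -0.2, 0.1]
finger_gap: -0.0001
gripper_force: 0.0
t 2.0 d [  -6.2 -180.7   56.7] w [-2.6  0.1  2.5]
```

```bash
python3 -m pendant '[{"x":-6,"y":-181,"z":57,"wx":-2.6,"wy":0,"wz":2.5},{"x":-6,"y":-181,"z":57,"wx":-2.6,"wy":0,"wz":2.5},{"x":-6,"y":-181,"z":57,"wx":-2.6,"wy":0,"wz":2.5},{"x":-6,"y":-181,"z":57,"wx":-2.6,"wy":0,"wz":2.5},{"x":-6,"y":-181,"z":57,"wx":-2.6,"wy":0,"wz":2.5},{"x":-6,"y":-181,"z":57,"wx":-2.6,"wy":0,"wz":2.5},{"x":-6,"y":-181,"z":57,"wx":-2.6,"wy":0,"wz":2.5}]'; python3 -c "
from h import *
go(360,120,174,-27.8)"; for i in 1; do :; done; python3 -m pendant '[{"x":0,"y":0,"z":6,"wx":0,"wy":0,"wz":0},{"x":0,"y":0,"z":6,"wx":0,"wy":0,"wz":0}]'
```

```text
time_s: 2.88
tool_pos: [0.2819, -0.0454, 0.1865]
tcp_rot: [-177.3, 0.1, -25.3]
ft_force: [-0.1, -1.2, 0.3]
finger_gap: -0.0002
gripper_force: 0.0
t 2.875 d [  -0.2 -182.2   21. ] w [-2.6  0.2  2.5]
time_s: 3.12
tool_pos: [0.2816, -0.0452, 0.1802]
tcp_rot: [-177.3, 0.2, -25.3]
ft_force: [-0.3, 0.2, 0.6]
finger_gap: 0.0001
gripper_force: 0.0
```

```bash
for k in 1 2; do python3 -m pendant '[{"x":0,"y":0,"z":2,"wx":0,"wy":0,"wz":0},{"x":0,"y":0,"z":2,"wx":0,"wy":0,"wz":0}]' | sed -n '2p;4p'; done
```

```text
tool_pos: [0.2818, -0.0452, 0.1784]
ft_force: [0.0, -0.7, -0.3]
tool_pos: [0.2819, -0.0451, 0.1764]
ft_force: [-0.8, 1.2, 0.6]
```

```bash
python3 -c "
from h import *
print(env.read_state()['qpos'].round(1))"; for k in 1 2; do python3 -m pendant '[{"x":0,"y":0,"z":1.5,"wx":0,"wy":0,"wz":0},{"x":0,"y":0,"z":1.5,"wx":0,"wy":0,"wz":0}]' | sed -n '2p;4p'; done
```

```text
[-25.4  11.7 -61.1  17.3   2.7 180. ]
tool_pos: [0.2819, -0.0451, 0.175]
ft_force: [0.9, -0.1, 1.2]
tool_pos: [0.282, -0.0451, 0.1737]
ft_force: [-2.5, 0.2, 12.3]
```

Contact with the shut fingers comes at TCP z ≈ 174 mm, so the tips are about 173 mm ahead of the TCP when shut. Joint 6 sits at its 180° limit, so I'll use the half-turned yaw instead and unwind.

```bash
python3 -m pendant '[{"x":0,"y":0,"z":-40,"wx":0,"wy":0,"wz":0},{"x":0,"y":0,"z":-80,"wx":-1,"wy":0,"wz":-10},{"x":-3,"y":-40,"z":-80,"wx":-2,"wy":0,"wz":-20},{"x":-6,"y":-80,"z":-80,"wx":0,"wy":0,"wz":-30},{"x":-9,"y":-120,"z":-80,"wx":0,"wy":0,"wz":-40},{"x":-12,"y":-160,"z":-80,"wx":0,"wy":0,"wz":-50},{"x":-15,"y":-200,"z":-80,"wx":0,"wy":0,"wz":-60},{"x":-19,"y":-240,"z":-80,"wx":0,"wy":0,"wz":-70},{"x":-19,"y":-280,"z":-80,"wx":0,"wy":0,"wz":-80},{"x":-19,"y":-317,"z":-80,"wx":0,"wy":0,"wz":-90},{"x":-19,"y":-317,"z":-80,"wx":0,"wy":0,"wz":-90}]' -1 40; python3 -c "
from h import *
go(400.5,250,255,152.2)"
```

```text
time_s: 5.5
tool_pos: [0.3998, 0.2476, 0.2681]
tcp_rot: [-179.9, -2.7, 64.9]
ft_force: [0.1, -0.7, 0.3]
finger_gap: 0.0851
gripper_force: 0.0
t 5.5 d [ 1.9 -0.3 13.2] w [  2.   -2.3 -87.3]
```

```bash
python3 -m pendant '[{"x":2,"y":0,"z":0,"wx":0,"wy":-1,"wz":-10},{"x":2,"y":0,"z":0,"wx":0,"wy":-1,"wz":-20},{"x":2,"y":0,"z":0,"wx":1,"wy":-1,"wz":-30},{"x":2,"y":0,"z":0,"wx":1,"wy":-1,"wz":-40},{"x":2,"y":0,"z":0,"wx":2,"wy":-2,"wz":-50},{"x":2,"y":0,"z":0,"wx":2,"wy":-2,"wz":-60},{"x":2,"y":0,"z":0,"wx":2,"wy":-2.3,"wz":-70},{"x":2,"y":0,"z":0,"wx":2,"wy":-2.3,"wz":-80},{"x":2,"y":0,"z":0,"wx":2,"wy":-2.3,"wz":-87.3},{"x":2,"y":0,"z":0,"wx":2,"wy":-2.3,"wz":-87.3},{"x":2,"y":0,"z":0,"wx":2,"wy":-2.3,"wz":-87.3}]'; python3 -c "
from h import *
im,C,st=shot('wrist','w1.png')
go(400.5,250,169,152.2)
hsv=cv2.cvtColor(im,cv2.COLOR_BGR2HSV);H,S,V=[hsv[...,i].astype(int) for i in range(3)]
p=blob((H<40)&(S<60)&(V>190),(0,0,560,420)); print('tile',len(p),rect(C,p,.008))
"
```

```text
time_s: 6.88
tool_pos: [0.3996, 0.2472, 0.2682]
tcp_rot: [-179.9, -0.0, 151.8]
ft_force: [0.3, -0.7, 0.0]
finger_gap: 0.0855
gripper_force: 0.0
t 6.925 d [ 0.4  3.  99.3] w [-0.1 -0.  -0.4]
tile 8333 (array([403.9, 253.9]), 92.7, 66.4, -27.6)
```

View pics/w1.png

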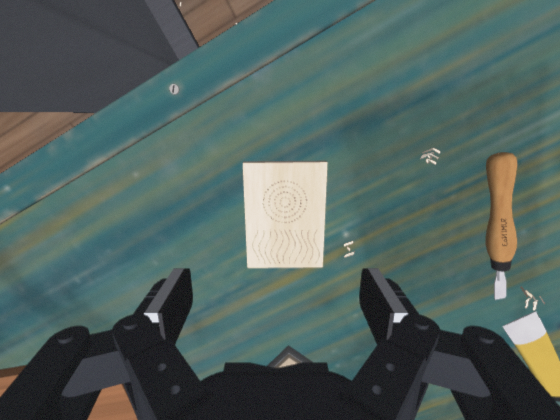

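The wrist view shows the tile at (285,215) between the open fingers, square to them. The gouge is at the right (500,225), with its blade down. The two cameras agree to about 4 mm, so I'll use about (403,253) for the tile.

```bash
python3 -m pendant '[{"x":0,"y":7,"z":30,"wx":0,"wy":0,"wz":-0.4},{"x":0,"y":7,"z":60,"wx":0,"wy":0,"wz":-0.4},{"x":0,"y":7,"z":80,"wx":0,"wy":0,"wz":-0.4},{"x":0,"y":7,"z":93,"wx":0,"wy":0,"wz":-0.4},{"x":0,"y":7,"z":99,"wx":0,"wy":0,"wz":-0.4},{"x":0,"y":7,"z":99,"wx":0,"wy":0,"wz":-0.4}]'; python3 -m pendant '[{"x":0,"y":0,"z":0,"wx":0,"wy":0,"wz":0},{"x":0,"y":0,"z":0,"wx":0,"wy":0,"wz":0},{"x":0,"y":0,"z":0,"wx":0,"wy":0,"wz":0},{"x":0,"y":0,"z":0,"wx":0,"wy":0,"wz":0},{"x":0,"y":0,"z":0,"wx":0,"wy":0,"wz":0}]' 1 30
```

```text
time_s: 7.68
tool_pos: [0.403, 0.2536, 0.1694]
tcp_rot: [-179.9, -0.0, 152.4]
ft_force: [-0.2, -0.6, -0.0]
finger_gap: 0.0856
gripper_force: 0.0
time_s: 8.3
tool_pos: [0.4032, 0.2538, 0.1701]
tcp_rot: [-180.0, 0.0, 152.4]
ft_force: [-0.8, -0.3, 6.2]
finger_gap: 0.0646
gripper_force: 32.3
```

```bash
python3 -m pendant '[{"x":0,"y":0,"z":-20,"wx":0,"wy":0,"wz":0},{"x":0,"y":0,"z":-50,"wx":0,"wy":0,"wz":0},{"x":0,"y":0,"z":-75,"wx":0,"wy":0,"wz":0},{"x":0,"y":0,"z":-80,"wx":0,"wy":0,"wz":0},{"x":0,"y":0,"z":-80,"wx":0,"wy":0,"wz":0}]'; python3 -c "
from h import *
go(494.5,-108.5,230,163.8)"
```

```text
time_s: 8.93
tool_pos: [0.403, 0.2538, 0.2493]
tcp_rot: [-179.9, -0.0, 152.4]
ft_force: [-0.9, -0.0, -1.3]
finger_gap: 0.065
gripper_force: 34.2
t 8.925 d [-249.  -278.5   19.6] w [ -0.1  -0.  -11.4]
```

```bash
python3 -m pendant '[{"x":-15,"y":-17,"z":0,"wx":0,"wy":0,"wz":0},{"x":-40,"y":-45,"z":0,"wx":0,"wy":0,"wz":-1},{"x":-70,"y":-78,"z":0,"wx":0,"wy":0,"wz":-3},{"x":-100,"y":-112,"z":0,"wx":0,"wy":0,"wz":-5},{"x":-130,"y":-145,"z":0,"wx":0,"wy":0,"wz":-7},{"x":-160,"y":-179,"z":0,"wx":0,"wy":0,"wz":-8},{"x":-190,"y":-212,"z":0,"wx":0,"wy":0,"wz":-9},{"x":-220,"y":-246,"z":0,"wx":0,"wy":0,"wz":-10},{"x":-240,"y":-268,"z":0,"wx":0,"wy":0,"wz":-11.4},{"x":-249,"y":-278,"z":0,"wx":0,"wy":0,"wz":-11.4},{"x":-249,"y":-278,"z":0,"wx":0,"wy":0,"wz":-11.4},{"x":-249,"y":-278,"z":0,"wx":0,"wy":0,"wz":-11.4}]'; python3 -c "
from h import *
im,C,st=shot('wrist','w2.png')
go(494.5,-108.5,187,163.8)"
```

```text
time_s: 10.42
tool_pos: [0.4943, -0.1069, 0.2493]
tcp_rot: [-179.9, -0.1, 163.8]
ft_force: [-0.2, -0.7, -0.9]
finger_gap: 0.0646
gripper_force: 34.2
t 10.475 d [-0.6 -1.5 62.4] w [-0.1 -0.1  0. ]
```

View pics/w2.png

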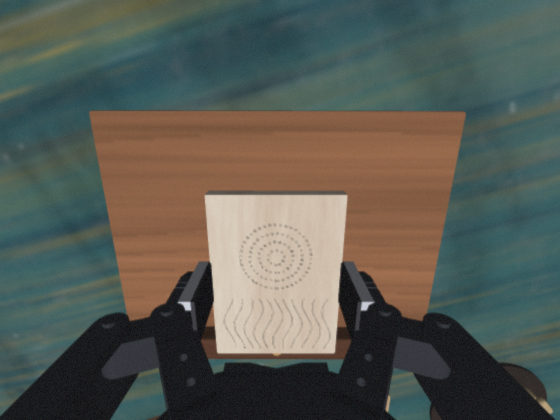

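The tile is held square. The board's front edge runs from (91,111) to (464,112), and its sides go down to about (122,300) and (436,300).

```bash
python3 -c "
from h import *
st=env.read_state(); C=cam('wrist',st)
f=cast(C,[(91,111),(464,112)],.015)[:,:2]*1000
e=f[0]-f[1]; n=np.array([-e[1],e[0]])/np.linalg.norm(e)
print(f,np.linalg.norm(e)); 
for s in (1,-1): print(f.mean(0)+s*85*n, np.degrees(np.arctan2(*(s*n)[::-1])))
t=cast(C,[(205,193),(347,193),(335,354),(217,354)],st['tool_pos'][2]-.170+.008+.001)[:,:2]*1000
print(t.mean(0),t)"

```

```text
[[ 379.29046212 -200.49777973]
 [ 448.5263948    35.96674206]] 246.39213550956217
[ 495.48361474 -106.15043004] -16.319834522495945
[332.33324218 -58.38060763] 163.68016547750406
[ 493.3562603  -106.16169434] [[ 439.36184177 -124.66982301]
 [ 457.59584409  -61.66718662]
 [ 547.41051571  -87.26559446]
 [ 529.05683963 -151.04417327]]
```

```bash
python3 -m pendant '[{"x":-2,"y":0,"z":20,"wx":0,"wy":0,"wz":0},{"x":-2,"y":0,"z":40,"wx":0,"wy":0,"wz":0},{"x":-2,"y":0,"z":52,"wx":0,"wy":0,"wz":0},{"x":-2,"y":0,"z":58,"wx":0,"wy":0,"wz":0},{"x":-2,"y":0,"z":61,"wx":0,"wy":0,"wz":0},{"x":-2,"y":0,"z":63,"wx":0,"wy":0,"wz":0},{"x":-2,"y":0,"z":63,"wx":0,"wy":0,"wz":0}]'; python3 -m pendant '[{"x":0,"y":0,"z":0,"wx":0,"wy":0,"wz":0},{"x":0,"y":0,"z":0,"wx":0,"wy":0,"wz":0},{"x":0,"y":0,"z":0,"wx":0,"wy":0,"wz":0},{"x":0,"y":0,"z":-30,"wx":0,"wy":0,"wz":0},{"x":0,"y":0,"z":-60,"wx":0,"wy":0,"wz":0},{"x":0,"y":0,"z":-80,"wx":0,"wy":0,"wz":0},{"x":0,"y":0,"z":-80,"wx":0,"wy":0,"wz":0}]' -1; python3 -c "
from h import *
im,C,st=shot('wrist')
hsv=cv2.cvtColor(im,cv2.COLOR_BGR2HSV);H,S,V=[hsv[...,i].astype(int) for i in range(3)]
p=blob((H<40)&(S<70)&(V>180),(150,100,420,400)); print('tile',len(p),rect(C,p,.023))
go(589,200,270,201.8)"
```

```text
time_s: 11.35
tool_pos: [0.4967, -0.1087, 0.1869]
tcp_rot: [-179.9, -0.0, 163.8]
ft_force: [0.0, -0.7, -1.1]
finger_gap: 0.0644
gripper_force: 34.2
time_s: 12.22
tool_pos: [0.4973, -0.1088, 0.2679]
tcp_rot: [-179.9, 0.1, 163.8]
ft_force: [0.4, 0.0, 0.0]
finger_gap: 0.0853
gripper_force: 0.0
tile 9482 (array([ 496.9, -107.9]), 92.6, 66.5, -16.2)
t 12.275 d [ -2.3 322.1  -3.7] w [ -0.1  -0.  -38. ]
```

```bash
python3 -m pendant '[{"x":0,"y":40,"z":-4,"wx":0,"wy":0,"wz":-5},{"x":-2,"y":95,"z":-4,"wx":0,"wy":0,"wz":-12},{"x":-2,"y":150,"z":-4,"wx":0,"wy":0,"wz":-20},{"x":-2,"y":205,"z":-4,"wx":0,"wy":0,"wz":-28},{"x":-2,"y":260,"z":-4,"wx":0,"wy":0,"wz":-36},{"x":-2,"y":305,"z":-4,"wx":0,"wy":0,"wz":-38},{"x":-2,"y":319,"z":-4,"wx":0,"wy":0,"wz":-38},{"x":-2,"y":319,"z":-4,"wx":0,"wy":0,"wz":-38},{"x":-2,"y":319,"z":-4,"wx":0,"wy":0,"wz":-38}]'; python3 -c "
from h import *
im,C,st=shot('wrist','w3.png')
hsv=cv2.cvtColor(im,cv2.COLOR_BGR2HSV);H,S,V=[hsv[...,i].astype(int) for i in range(3)]
p=blob((H>10)&(H<36)&(S<90)&(V>150),(180,80,400,400)); print('whet',len(p),rect(C,p,.017))
go(587,197,180,201.8)"
```

```text
time_s: 13.4
tool_pos: [0.5874, 0.196, 0.2696]
tcp_rot: [-180.0, -0.2, -158.3]
ft_force: [-0.6, -1.6, -0.3]
finger_gap: 0.0853
gripper_force: 0.0
whet 6381 (array([584.8, 195.8]), 109.3, 39.7, 22.0)
t 13.45 d [-0.2  1.3 89.9] w [-0.  -0.1 -0.1]
```

View pics/w3.png

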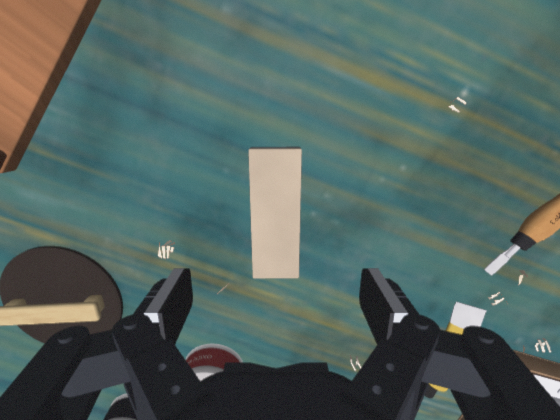

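The whetstone is at (275,213), square between the fingers. The tin is at lower left, clear of the descent.

```bash
python3 -m pendant '[{"x":2,"y":1,"z":30,"wx":0,"wy":0,"wz":0},{"x":2,"y":1,"z":60,"wx":0,"wy":0,"wz":0},{"x":2,"y":1,"z":80,"wx":0,"wy":0,"wz":0},{"x":2,"y":1,"z":91,"wx":0,"wy":0,"wz":0},{"x":2,"y":1,"z":91,"wx":0,"wy":0,"wz":0}]'; python3 -m pendant '[{"x":0,"y":0,"z":0,"wx":0,"wy":0,"wz":0},{"x":0,"y":0,"z":0,"wx":0,"wy":0,"wz":0},{"x":0,"y":0,"z":0,"wx":0,"wy":0,"wz":0},{"x":0,"y":0,"z":0,"wx":0,"wy":0,"wz":0},{"x":0,"y":0,"z":0,"wx":0,"wy":0,"wz":0},{"x":0,"y":0,"z":-15,"wx":0,"wy":0,"wz":0},{"x":0,"y":0,"z":-40,"wx":0,"wy":0,"wz":0},{"x":0,"y":0,"z":-70,"wx":0,"wy":0,"wz":0},{"x":0,"y":0,"z":-80,"wx":0,"wy":0,"wz":0},{"x":0,"y":0,"z":-80,"wx":0,"wy":0,"wz":0}]' 1 60;python3 -c "
from h import *
t=np.array([496.9,-107.9]); a=np.radians(-16.2)
w=t+88*np.array([-np.sin(a),np.cos(a)]); print(w)
go(*w,255,163.8)"
```

```text
time_s: 14.08
tool_pos: [0.5852, 0.1966, 0.1789]
tcp_rot: [-180.0, -0.1, -158.3]
ft_force: [0.7, -1.0, -0.2]
finger_gap: 0.0856
gripper_force: 0.0
time_s: 15.32
tool_pos: [0.5856, 0.1975, 0.2598]
tcp_rot: [-180.0, -0.0, -158.2]
ft_force: [-0.7, 0.1, -2.3]
finger_gap: 0.0385
gripper_force: 60.7
[521.45121733 -23.39415566]
t 15.325 d [ 141.6 -181.3    5. ] w [-0.1 -0.  38. ]
```

```bash
python3 -m pendant '[{"x":10,"y":-13,"z":0,"wx":0,"wy":0,"wz":2},{"x":28,"y":-36,"z":0,"wx":0,"wy":0,"wz":6},{"x":50,"y":-64,"z":0,"wx":0,"wy":0,"wz":12},{"x":75,"y":-96,"z":0,"wx":0,"wy":0,"wz":19},{"x":100,"y":-128,"z":0,"wx":0,"wy":0,"wz":26},{"x":122,"y":-156,"z":0,"wx":0,"wy":0,"wz":32},{"x":136,"y":-174,"z":0,"wx":0,"wy":0,"wz":36},{"x":142,"y":-181,"z":0,"wx":0,"wy":0,"wz":38},{"x":142,"y":-181,"z":0,"wx":0,"wy":0,"wz":38},{"x":142,"y":-181,"z":0,"wx":0,"wy":0,"wz":38}]';python3 -c "
from h import *
go(521.5,-23.4,195,163.8)
im,C,st=shot('wrist')
hsv=cv2.cvtColor(im,cv2.COLOR_BGR2HSV);H,S,V=[hsv[...,i].astype(int) for i in range(3)]
p=blob((H>10)&(H<36)&(S<90)&(V>150),(180,80,360,340)); print('whet',len(p),rect(C,p,st['tool_pos'][2]-.179+.017))
"
```

```text
time_s: 16.58
tool_pos: [0.5208, -0.0228, 0.2593]
tcp_rot: [-179.9, -0.1, 163.9]
ft_force: [-0.4, 0.7, -1.4]
finger_gap: 0.038
gripper_force: 60.6
t 16.575 d [-0.9 -0.3 64.3] w [-0.1 -0.1  0.1]
whet 13084 (array([511.3, -19.4]), 93.8, 39.6, -16.1)
```

```bash
python3 -m pendant '[{"x":-1,"y":0,"z":20,"wx":0,"wy":0,"wz":0},{"x":-1,"y":0,"z":42,"wx":0,"wy":0,"wz":0},{"x":-1,"y":0,"z":55,"wx":0,"wy":0,"wz":0},{"x":-1,"y":0,"z":61,"wx":0,"wy":0,"wz":0},{"x":-1,"y":0,"z":64,"wx":0,"wy":0,"wz":0},{"x":-1,"y":0,"z":64.5,"wx":0,"wy":0,"wz":0},{"x":-1,"y":0,"z":64.5,"wx":0,"wy":0,"wz":0}]'; python3 -m pendant '[{"x":0,"y":0,"z":0,"wx":0,"wy":0,"wz":0},{"x":0,"y":0,"z":0,"wx":0,"wy":0,"wz":0},{"x":0,"y":0,"z":0,"wx":0,"wy":0,"wz":0},{"x":0,"y":0,"z":-30,"wx":0,"wy":0,"wz":0},{"x":0,"y":0,"z":-60,"wx":0,"wy":0,"wz":0},{"x":0,"y":0,"z":-80,"wx":0,"wy":0,"wz":0},{"x":0,"y":0,"z":-80,"wx":0,"wy":0,"wz":0}]' -0.4; python3 -c "
from h import *
im,C,st=shot('wrist','w4.png')
go(501,405,270,164.8)"
```

```text
time_s: 17.5
tool_pos: [0.5219, -0.0238, 0.1954]
tcp_rot: [-179.9, -0.0, 163.8]
ft_force: [-0.1, -0.3, -1.0]
finger_gap: 0.0384
gripper_force: 60.7
time_s: 18.38
tool_pos: [0.5224, -0.0238, 0.2763]
tcp_rot: [-179.9, 0.1, 163.8]
ft_force: [0.1, -0.8, 0.4]
finger_gap: 0.0596
gripper_force: 0.0
t 18.425 d [139.8 405.8   4.6] w [-0.1  0.  -1. ]
```

View pics/w4.png

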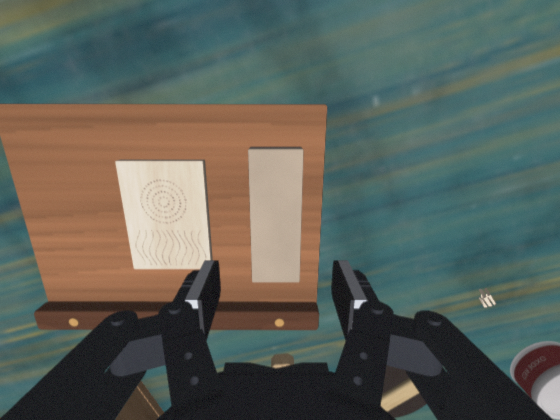

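The tile (165,215) and the whetstone (276,215) lie parallel on the board. On to the gouge.

```bash
python3 -m pendant '[{"x":10,"y":30,"z":4,"wx":0,"wy":0,"wz":-1},{"x":28,"y":80,"z":4,"wx":0,"wy":0,"wz":-1},{"x":46,"y":134,"z":4,"wx":0,"wy":0,"wz":-1},{"x":65,"y":188,"z":4,"wx":0,"wy":0,"wz":-1},{"x":84,"y":242,"z":4,"wx":0,"wy":0,"wz":-1},{"x":102,"y":296,"z":4,"wx":0,"wy":0,"wz":-1},{"x":120,"y":350,"z":4,"wx":0,"wy":0,"wz":-1},{"x":134,"y":390,"z":4,"wx":0,"wy":0,"wz":-1},{"x":140,"y":406,"z":4,"wx":0,"wy":0,"wz":-1},{"x":140,"y":406,"z":4,"wx":0,"wy":0,"wz":-1},{"x":140,"y":406,"z":4,"wx":0,"wy":0,"wz":-1}]'; python3 -c "
from h import *
im,C,st=shot('wrist','w5.png')
hsv=cv2.cvtColor(im,cv2.COLOR_BGR2HSV);H,S,V=[hsv[...,i].astype(int) for i in range(3)]
p=blob((H<25)&(S>80)&(V>70),(200,60,360,330)); print('handle',len(p),rect(C,p,.011))
go(501,405,181,164.8)"
```

```text
time_s: 19.8
tool_pos: [0.5009, 0.404, 0.27]
tcp_rot: [-179.8, -0.1, 164.7]
ft_force: [0.6, -0.9, -0.2]
finger_gap: 0.0597
gripper_force: 0.0
handle 2378 (array([481.2, 413.9]), 94.7, 20.2, -14.2)
t 19.85 d [ 0.2  1.3 89.3] w [-0.1 -0.1 -0.1]
```

View pics/w5.png

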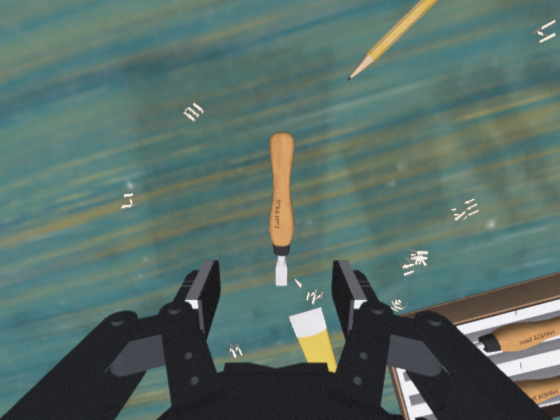

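The gouge's handle is at (283,190) with its blade tip at (281,285). The ink tube's end at (308,315) is well beyond where the fingers go.

```bash
python3 -m pendant '[{"x":0,"y":4,"z":30,"wx":0,"wy":0,"wz":-1},{"x":0,"y":4,"z":60,"wx":0,"wy":0,"wz":-1},{"x":0,"y":4,"z":80,"wx":0,"wy":0,"wz":-1},{"x":0,"y":4,"z":91,"wx":0,"wy":0,"wz":-1},{"x":0,"y":4,"z":91,"wx":0,"wy":0,"wz":-1}]'; python3 -m pendant '[{"x":0,"y":0,"z":0,"wx":0,"wy":0,"wz":0},{"x":0,"y":0,"z":0,"wx":0,"wy":0,"wz":0},{"x":0,"y":0,"z":0,"wx":0,"wy":0,"wz":0},{"x":0,"y":0,"z":0,"wx":0,"wy":0,"wz":0},{"x":0,"y":0,"z":0,"wx":0,"wy":0,"wz":0},{"x":0,"y":0,"z":-15,"wx":0,"wy":0,"wz":0},{"x":0,"y":0,"z":-40,"wx":0,"wy":0,"wz":0},{"x":0,"y":0,"z":-70,"wx":0,"wy":0,"wz":0},{"x":0,"y":0,"z":-80,"wx":0,"wy":0,"wz":0},{"x":0,"y":0,"z":-80,"wx":0,"wy":0,"wz":0}]' 1 50;python3 -c "
from h import *
t=np.array([496.9,-107.9]); a=np.radians(-16.2)
w=t-79*np.array([-np.sin(a),np.cos(a)]); print(w)
go(*w,255,163.8)
shot('wrist','w6.png')"
```

```text
time_s: 20.48
tool_pos: [0.5017, 0.4083, 0.1792]
tcp_rot: [-179.9, -0.1, 165.7]
ft_force: [-0.2, 0.7, 0.2]
finger_gap: 0.0599
gripper_force: 0.0
time_s: 21.72
tool_pos: [0.5019, 0.4093, 0.2602]
tcp_rot: [-180.0, 0.0, 165.8]
ft_force: [-0.3, -0.3, -1.7]
finger_gap: 0.0169
gripper_force: 48.8
[ 474.85970262 -183.76320117]
t 21.725 d [-119.4 -581.5    5.5] w [-0.  0.  2.]
```

View pics/w6.png

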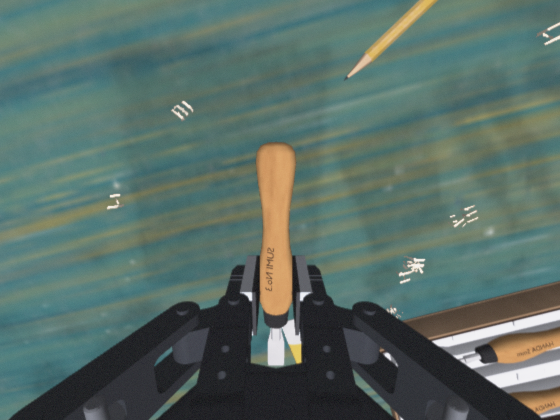

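The gouge is gripped straight at its handle (275,230). I'll check the butt offset, then carry it over.

```bash
python3 -c "
from h import *
st=env.read_state();C=cam('wrist',st)
p=cast(C,[(276,145),(276,367)],.091)-st['tool_pos'];print((p@rot(st['tcp_rot'])*1000).round(1))"
python3 -m pendant '[{"x":-4,"y":-20,"z":0,"wx":0,"wy":0,"wz":0},{"x":-12,"y":-60,"z":0,"wx":0,"wy":0,"wz":0},{"x":-23,"y":-110,"z":0,"wx":0,"wy":0,"wz":0.5},{"x":-33,"y":-160,"z":0,"wx":0,"wy":0,"wz":1},{"x":-43,"y":-210,"z":0,"wx":0,"wy":0,"wz":1},{"x":-54,"y":-260,"z":0,"wx":0,"wy":0,"wz":1},{"x":-64,"y":-310,"z":0,"wx":0,"wy":0,"wz":2},{"x":-74,"y":-360,"z":0,"wx":0,"wy":0,"wz":2},{"x":-85,"y":-410,"z":0,"wx":0,"wy":0,"wz":2},{"x":-95,"y":-460,"z":0,"wx":0,"wy":0,"wz":2},{"x":-105,"y":-500,"z":0,"wx":0,"wy":0,"wz":2},{"x":-110,"y":-530,"z":0,"wx":0,"wy":0,"wz":2}]'
python3 -m pendant '[{"x":-4,"y":-20,"z":0,"wx":0,"wy":0,"wz":0},{"x":-8,"y":-45,"z":0,"wx":0,"wy":0,"wz":0},{"x":-8,"y":-45,"z":0,"wx":0,"wy":0,"wz":0},{"x":-8,"y":-45,"z":0,"wx":0,"wy":0,"wz":0}]'; python3 -c "
from h import *
go(474.9,-183.8,195,163.8)"
```

```text
[[ 68.7   0.6 168.3]
 [-62.7   0.6 168.2]]
time_s: 23.28
tool_pos: [0.4776, -0.1333, 0.2591]
tcp_rot: [-179.9, -0.1, 163.7]
ft_force: [1.1, 0.4, -0.3]
finger_gap: 0.0166
gripper_force: 48.9
time_s: 23.78
tool_pos: [0.473, -0.1765, 0.2595]
tcp_rot: [-180.0, -0.1, 163.8]
ft_force: [-0.1, 0.1, -0.5]
finger_gap: 0.0173
gripper_force: 48.9
t 23.775 d [-4.  -6.4 64.5] w [-0.  -0.1 -0. ]
```

```bash
python3 -m pendant '[{"x":-4,"y":-6,"z":20,"wx":0,"wy":0,"wz":0},{"x":-4,"y":-6,"z":42,"wx":0,"wy":0,"wz":0},{"x":-4,"y":-6,"z":55,"wx":0,"wy":0,"wz":0},{"x":-4,"y":-6,"z":61,"wx":0,"wy":0,"wz":0},{"x":-4,"y":-6,"z":64,"wx":0,"wy":0,"wz":0},{"x":-4,"y":-6,"z":64.5,"wx":0,"wy":0,"wz":0},{"x":-4,"y":-6,"z":64.5,"wx":0,"wy":0,"wz":0}]'; python3 -m pendant '[{"x":0,"y":0,"z":0,"wx":0,"wy":0,"wz":0},{"x":0,"y":0,"z":0,"wx":0,"wy":0,"wz":0},{"x":0,"y":0,"z":0,"wx":0,"wy":0,"wz":0},{"x":0,"y":0,"z":-30,"wx":0,"wy":0,"wz":0},{"x":0,"y":0,"z":-60,"wx":0,"wy":0,"wz":0},{"x":0,"y":0,"z":-80,"wx":0,"wy":0,"wz":0},{"x":0,"y":0,"z":-80,"wx":0,"wy":0,"wz":0}]' 0; python3 -c "
from h import *
im,C,st=shot('wrist','w7.png')
go(449.5,-355,270,154.8)"
```

```text
time_s: 24.65
tool_pos: [0.4756, -0.1841, 0.1962]
tcp_rot: [-179.9, -0.0, 163.8]
ft_force: [1.1, 0.5, -0.8]
finger_gap: 0.0174
gripper_force: 48.9
time_s: 25.52
tool_pos: [0.4761, -0.1842, 0.277]
tcp_rot: [-179.9, 0.1, 163.8]
ft_force: [1.4, -0.4, -1.6]
finger_gap: 0.0424
gripper_force: 0.0
t 25.575 d [ -22.6 -171.5    6.3] w [-0.1  0.   9. ]
```

View pics/w7.png

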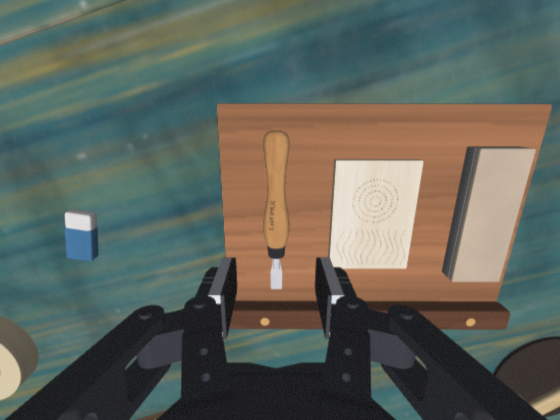

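All three lie parallel: the gouge at (277,210) with its edge to the fence, the tile at (376,215) and the whetstone at (490,215). The eraser is at (81,236).

```bash
python3 -m pendant '[{"x":-3,"y":-25,"z":6,"wx":0,"wy":0,"wz":2},{"x":-9,"y":-70,"z":6,"wx":0,"wy":0,"wz":4},{"x":-15,"y":-115,"z":6,"wx":0,"wy":0,"wz":7},{"x":-20,"y":-155,"z":6,"wx":0,"wy":0,"wz":9},{"x":-23,"y":-172,"z":6,"wx":0,"wy":0,"wz":9},{"x":-23,"y":-172,"z":6,"wx":0,"wy":0,"wz":9},{"x":-23,"y":-172,"z":6,"wx":0,"wy":0,"wz":9}]'; python3 -c "
from h import *
im,C,st=shot('wrist','w8.png')
hsv=cv2.cvtColor(im,cv2.COLOR_BGR2HSV);H,S,V=[hsv[...,i].astype(int) for i in range(3)]
p=blob(((H>98)&(H<125)&(S>140))|((S<50)&(V>170)),(220,130,340,280)); print('eraser',len(p),rect(C,p,.012))
go(449.5,-355,178,154.8)"
```

```text
time_s: 26.45
tool_pos: [0.4496, -0.3542, 0.2695]
tcp_rot: [-180.0, -0.1, 154.8]
ft_force: [0.1, 1.0, -0.2]
finger_gap: 0.0426
gripper_force: 0.0
eraser 466 (array([ 435. , -348.9]), 21.1, 14.3, 64.9)
t 26.5 d [-0.3 -0.8 91.7] w [-0.1 -0.1  0.1]
```

View pics/w8.png

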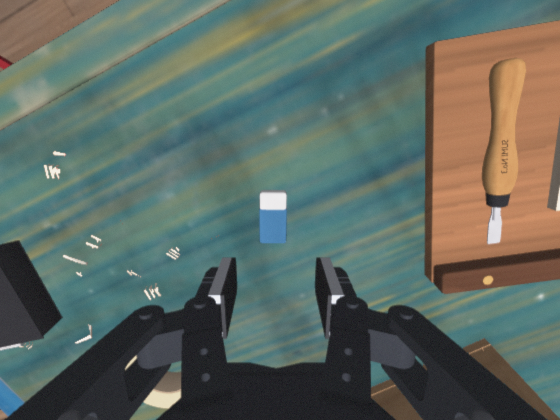

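The eraser spans (260,192) to (287,243), square to the fingers. The tape roll at (160,385) is clear.

```bash
python3 -c "
from h import *
st=env.read_state();C=cam('wrist',st)
p=cast(C,[(260,192),(286.5,192),(287.5,243),(260,243)],.012)[:,:2]*1000
print(p.mean(0),np.linalg.norm(np.diff(p,axis=0),axis=1)); c=p.mean(0)
go(c[0],c[1],179,154.8)"
```

```text
[ 448.05793393 -355.37842792] [21.23729739 44.67607763 23.36119219]
t 26.5 d [ 0.9 -1.7 90.7] w [-0.1 -0.1  0.1]
```

```bash
python3 -m pendant '[{"x":1,"y":-2,"z":30,"wx":0,"wy":0,"wz":0},{"x":1,"y":-2,"z":60,"wx":0,"wy":0,"wz":0},{"x":1,"y":-2,"z":80,"wx":0,"wy":0,"wz":0},{"x":1,"y":-2,"z":91.5,"wx":0,"wy":0,"wz":0},{"x":1,"y":-2,"z":91.5,"wx":0,"wy":0,"wz":0}]'; python3 -m pendant '[{"x":0,"y":0,"z":0,"wx":0,"wy":0,"wz":0},{"x":0,"y":0,"z":0,"wx":0,"wy":0,"wz":0},{"x":0,"y":0,"z":0,"wx":0,"wy":0,"wz":0},{"x":0,"y":0,"z":0,"wx":0,"wy":0,"wz":0},{"x":0,"y":0,"z":-15,"wx":0,"wy":0,"wz":0},{"x":0,"y":0,"z":-40,"wx":0,"wy":0,"wz":0},{"x":0,"y":0,"z":-70,"wx":0,"wy":0,"wz":0},{"x":0,"y":0,"z":-90,"wx":0,"wy":0,"wz":0},{"x":0,"y":0,"z":-90,"wx":0,"wy":0,"wz":0}]' 1 25;python3 -c "
from h import *
go(496.9,-107.9,265,163.8)"
```

```text
time_s: 27.12
tool_pos: [0.4477, -0.3563, 0.1782]
tcp_rot: [-179.9, -0.1, 154.8]
ft_force: [0.6, 0.4, -0.2]
finger_gap: 0.0428
gripper_force: 0.0
time_s: 28.25
tool_pos: [0.4483, -0.3575, 0.2708]
tcp_rot: [-179.8, 0.2, 154.8]
ft_force: [0.3, 0.4, -1.2]
finger_gap: 0.0213
gripper_force: 25.1
t 28.25 d [ 62.4 246.6   4.9] w [-0.2  0.2 -9. ]
```

```bash
python3 -m pendant '[{"x":4,"y":15,"z":0,"wx":0,"wy":0,"wz":-1},{"x":11,"y":45,"z":0,"wx":0,"wy":0,"wz":-2},{"x":21,"y":85,"z":0,"wx":0,"wy":0,"wz":-3},{"x":31,"y":125,"z":0,"wx":0,"wy":0,"wz":-5},{"x":41,"y":165,"z":0,"wx":0,"wy":0,"wz":-6},{"x":51,"y":205,"z":0,"wx":0,"wy":0,"wz":-8},{"x":58,"y":232,"z":0,"wx":0,"wy":0,"wz":-9},{"x":62,"y":247,"z":0,"wx":0,"wy":0,"wz":-9},{"x":62,"y":247,"z":0,"wx":0,"wy":0,"wz":-9},{"x":62,"y":247,"z":0,"wx":0,"wy":0,"wz":-9}]'; python3 -c "
from h import *
go(496.9,-107.9,201.5,163.8)"
```

```text
time_s: 29.5
tool_pos: [0.4968, -0.1076, 0.268]
tcp_rot: [-179.9, -0.1, 163.7]
ft_force: [0.1, 0.8, -1.6]
finger_gap: 0.0211
gripper_force: 25.1
t 29.5 d [-0.2 -0.1 66.5] w [-0.1 -0.1 -0.1]
```

```bash
python3 -m pendant '[{"x":0,"y":0,"z":20,"wx":0,"wy":0,"wz":0},{"x":0,"y":0,"z":42,"wx":0,"wy":0,"wz":0},{"x":0,"y":0,"z":56,"wx":0,"wy":0,"wz":0},{"x":0,"y":0,"z":62,"wx":0,"wy":0,"wz":0},{"x":0,"y":0,"z":65,"wx":0,"wy":0,"wz":0},{"x":0,"y":0,"z":66.5,"wx":0,"wy":0,"wz":0},{"x":0,"y":0,"z":66.5,"wx":0,"wy":0,"wz":0}]'; python3 -m pendant '[{"x":0,"y":0,"z":0,"wx":0,"wy":0,"wz":0},{"x":0,"y":0,"z":0,"wx":0,"wy":0,"wz":0},{"x":0,"y":0,"z":0,"wx":0,"wy":0,"wz":0},{"x":0,"y":0,"z":-20,"wx":0,"wy":0,"wz":0},{"x":0,"y":0,"z":-60,"wx":0,"wy":0,"wz":0},{"x":0,"y":0,"z":-80,"wx":0,"wy":0,"wz":0},{"x":0,"y":0,"z":-80,"wx":0,"wy":0,"wz":0},{"x":0,"y":0,"z":-80,"wx":0,"wy":0,"wz":0}]' 0.2; python3 -c "
from h import *
im,C,st=shot('wrist','w9.png')
im,C,st=shot('side','s9.png')"
```

```text
time_s: 30.38
tool_pos: [0.4969, -0.1073, 0.2029]
tcp_rot: [-179.9, 0.0, 163.8]
ft_force: [-4.8, 0.4, 12.6]
finger_gap: 0.0211
gripper_force: 26.4
time_s: 31.38
tool_pos: [0.4966, -0.1069, 0.2809]
tcp_rot: [-179.9, -0.1, 163.8]
ft_force: [-0.1, -0.9, 0.3]
finger_gap: 0.034
gripper_force: 0.0
```

View pics/w9.png

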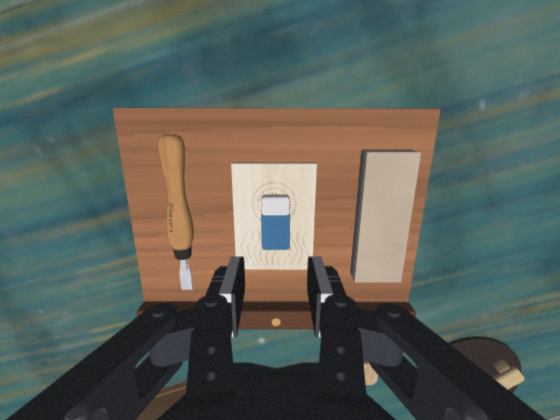

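The eraser (276,222) lies on the tile, with the gouge to the left in this view (177,210) and the whetstone to the right (388,216). I'll check the placements in numbers.

```bash
python3 -c "
from h import *
st=env.read_state();C=cam('wrist',st)
O=np.array([495.5,-106.5]);a=np.radians(-16.3);B=np.array([[np.cos(a),np.sin(a)],[-np.sin(a),np.cos(a)]])
f=lambda p,z:((cast(C,p,z)[:,:2]*1000-O)@B.T).round(1)
for n,p,z in [('board front',[(114,108),(439,109)],.015),('tile',[(232,163),(317,163),(313,270),(236,270)],.023),('er',[(262,195),(289,195),(290,250),(262,250)],.035),('wh',[(367,150),(420,151),(404,283),(355,283)],.032),('gouge butt',[(172,135)],.025),('tip',[(187,290)],.023)]:
  q=f(p,z);print(n,q.mean(0).round(1),q.tolist())
"
```

```text
board front [-85.8   0.4] [[-86.0, -123.0], [-85.5, 123.7]]
tile [ 1.2 -1. ] [[-45.6, -34.0], [-45.7, 32.0], [47.9, 32.7], [48.1, -34.8]]
er [-0.2  0. ] [[-23.2, -10.5], [-23.2, 10.1], [22.9, 11.6], [22.9, -11.1]]
wh [-0.6 87.6] [[-56.7, 67.0], [-56.1, 106.0], [55.1, 109.7], [55.2, 67.9]]
gouge butt [-66.8 -77.6] [[-66.8, -77.6]]
tip [ 68.5 -79.7] [[68.5, -79.7]]
```

All within 3 mm of target, and the gripper is clear above the board. Handing in.

```bash
python3 -c "
from plant import env
print(env.job_done())"
```

```text
the job is handed in; nothing more can be done
None
```

I handed the job in at about 31 s of the 104 s: the tile, eraser, whetstone and gouge all measured within about 3 mm of their targets in the last wrist picture, but I got no verdict back.

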